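# Trip test at the blood separators

## Robot

A 7-joint arm with a two-finger parallel gripper is mounted at the origin on the work surface. World frame = base frame: x ahead of the robot, y to its left, z up, the work surface at z = 0. Lengths are in mm, angles in rad, forces in N, time in s.
With the tool pointing down it reaches from about 400 to 850 mm from the base axis. Payload 4.4 kg.
Tool frame: the origin (TCP) lies between the finger pads; the fingertips stand 19 mm ahead of it and the grasp point (between the pads) is the TCP; z points along the fingers, y is the direction in which the jaws open and shut (so a half turn about z gives the same grasp; the last joint's range is limited). The gripper opens to 94 mm and grips with 3 to 60 N. Pads are 16 mm wide; open, the fingers measure 119 mm over their backs; the gripper's body (75 mm by 177 mm) begins 78 mm behind the grasp point.
Start: joints at [1.126, 0.628, 0.038, 1.517, -0.027, 0.996, -0.02], TCP at [240.402, -603.924, 224.478] pointing down, gripper open.
Joint ranges: [-3.06, 3.06], [-0.37, 2.12], [-1.25, 1.32], [0.18, 2.47], [-1.1, 4.24], [0.23, 1.98], [-2.94, 2.94]. Speed limits (rad/s): [2.57, 2.57, 3.14, 3.14, 3.14, 3.14, 3.14].

## Interface

Orientations are given as a unit quaternion [w, x, y, z].
In Python, from rig import * gives the robot as it stands.
- The arm moves only by the tool carry_out, never from a script. Its argument "steps" is a list of rows, each a list of 4 numbers: the shift along the world's x, y, z in cm, then the turn about the world's z in degrees. A call has 1 to 12 rows; each row is the pose to reach, as a shift and turn from the pose measured when the call began; what a row does not reach only later rows make up. A row lasts 1/12 s, in which the tool goes at most 41.7 mm and 7.16 degrees, less where a joint would pass 70% of its speed; a pose out of reach is approached as far as the arm can. A call with a gripper value outside its range is refused whole. "hand" is the opening, from -1 (shut) to 1 (fully open), set as the call begins (left out, the last holds). The fingers move at their own pace and stop on an object; the grip force is fixed at half the most. Time passes only in rows, so rows that repeat a pose let the fingers close. It gives the time, the measured TCP pose, the force and the opening at its end, in the units of the state.
- get_state(): the state, without advancing time (a new reading comes with each control period).
- get_image(name): name is "side" or "top" or "wrist"; returns the picture (384x512x3 uint8, red, green, blue); there is no depth.
- get_calibration(name): a dict with "fovy" (degrees; the focal length in pixels is half the picture's height over the tangent of half this angle, whatever the lens; pixels are square), "cx", "cy" (the principal point, pixels), "xyz" and "orientation" of the camera in the world; the wrist camera has in their place "mount" (4x4, takes a point from camera to tool coordinates, whose origin is the TCP and whose axes are the flange's). Camera axes: x right, y up, looking along -z (the intrinsics and any distortion apply to the point x, -y, -z); pixel columns grow to the right and rows downward; lengths in mm; the calibration is good to about 2 mm. A picture is of the moment at which its call begins: read the wrist's pose just before it. get_calibration takes no time and is no camera call.
- hand_in(): hands the job in, once; it reports no verdict.
The state is a dict: "clock": time; "joint_pos": joint angles; "joint_velocities": joint speeds; "joint_efforts": joint torques, N m; "position": TCP position; "tcp_rot": TCP orientation; "ft_force": force on the tool from outside, world axes, zero at the start; "torque": the same for the moment, N m; "width": finger opening in mm.
Only numpy, scipy, OpenCV 4.12 (cv2) and the standard library are available. Lean on these libraries where they do the work, as an engineer would, in place of code of your own. Each camera call takes 0.05 s, during which the arm holds its last target.

## Task

Do the trip test of the lime-green trip box: press its blue test button so that its red-handled lever drops, then lift that lever back up until it rests leaning slightly backwards against its stop, and let go. Leave the button and lever of the white trip box alone.

Things in the scene. Friction and masses are not known exactly. Their poses are not given: they have to be found in the camera images.
- lime_button_top (a point): Centre of the top of the blue round test button (30 mm across) on the lime-green box (fixed, 120 x 150 mm, 60 mm high); 72 mm above the table, 12 mm above the lid, in a flat black collar. Axes: z up; y along the lever's hinge line, towards the lever; x away from the side the lever falls to. From here the box's centre is 40 mm along +y, the hinge line 20 mm along +x, the lever 80 mm along +y.
- lime_button (a joint): Travel of that button, m: 0 up, 0.006 fully down; sprung, 1 N to start, 3 to 4 N fully down. At about 4 mm it tips the lever over, which then falls by its own weight in under a second. The button must come up again before the lever can stay up.
- lime_lever_grip (a point): Centre of the red handle, a cylinder 18 mm in diameter, 30 mm long along its y axis (level, parallel to the hinge), on an 8 mm steel rod. z points from the hinge out through the handle. The hinge line is 60 mm back along -z, 66 mm above the table, between grey cheeks 78 mm high. Handle's centre: 124 mm above the table when up, 96 mm when dropped, then with only the flat lid (60 mm high) below it.
- lime_lever (a joint): Angle of that lever, rad: 0 up, leaning 0.25 rad (14 degrees) backwards (+x of the button point) on its stop; 1.3 dropped, leaning 60 degrees forwards (-x) of vertical on its stop, clear of the lid. No latch, little friction: it falls to whichever side of vertical (0.25) it leans. About 90 g.
- white_lever (a joint): Lever of the white trip box, otherwise the same as the lime-green one, in the other place on the bench; same angles. To be left alone, up at 0.
- white_button (a joint): Button of the white trip box, m, same as the lime-green one's. To be left alone, at 0.
Not all that is in view belongs to the job. There is more than one size of the part that bears lime_button_top; the job needs the largest.

How it is judged (in metres and radians):
On the way, in this order (a step that is already met when the one before it is completed fails the run):
1. the lime-green box's button is pressed and tips its lever over (value of joint lime_button above 0.003 m and value of joint lime_lever above 0.3 rad).
2. the lime-green box's lever has dropped (value of joint lime_lever above 1.1 rad), for 0.1 s.
At the end, for the whole second after the job is handed in: The lime-green box's lever is back up within 0.15 rad (9 degrees) of its rear stop and its button is up (within 1.5 mm); the white box's lever is up (within 0.15 rad) and its button is up (within 1.5 mm) (value of joint each of lime_lever, white_lever below 0.15 rad and value of joint each of lime_button, white_button below 0.0015 m); the robot touches nothing.
It fails at once if the white box's lever is moved (more than 0.2 rad) (value of joint white_lever above 0.2 rad).
It fails at once if the white box's button is pressed (more than 2 mm) (value of joint white_button above 0.002 m).
It also fails if it takes over 40 s, if anything falls off the work surface, if the arm or the gripper's body presses on something with over 40 N, if the wrist force passes 120 N, or if a joint passes its speed limit or range.

## Working session

There is one attempt and no reset: what is moved stays moved. The work goes in short steps, Python scripts to look and compute and a tool call to move; the robot and the scene stay as the last step left them, time stands still between calls to the robot, and variables do not carry over. Pictures are saved under pics/ and viewed, and the job is handed in when it is done.

Besides the shell and the picture viewer there is one more tool, called after "Call:" as name(argument=value, ...), one argument or row to a line, values as JSON. carry_out: Moves the arm, as the interface text tells. Its arguments: {"type":"object","properties":{"steps":{"type":"array","items":{"type":"array","items":{"type":"number"}}},"hand":{"type":"number"}},"required":["steps"]}

```bash
mkdir -p pics
python3 - <<'E'
from rig import *
import cv2
s=get_state(); print(s)
for n in ["side","top","wrist"]:
    cv2.imwrite(f"pics/{n}0.png",get_image(n)[:,:,::-1]); print(n,get_calibration(n))
E
```

```text
{'clock': 0.0, 'joint_pos': array([ 1.12619292,  0.62931982,  0.03844608,  1.51836374, -0.02701045,
        0.99630595, -0.02000457]), 'joint_velocities': array([ 0.00131295, -0.00044259, -0.00071545,  0.00021409, -0.00076934,
       -0.00098457,  0.00056095]), 'joint_efforts': array([-1.10693945e-03, -5.49724603e+01,  1.14349566e+00, -1.86632448e+01,
       -5.21227391e-02,  2.36129371e-02,  1.24752119e-04]), 'position': array([ 240.16831274, -603.31842884,  223.57259037]), 'tcp_rot': array([-9.20971870e-04,  9.82117891e-01,  1.88264616e-01, -1.85247026e-04]), 'ft_force': array([0.33303112, 0.61302428, 0.33792793]), 'torque': array([0.00278741, 0.03906   , 0.06040293]), 'width': 94.0806914387998}
side {'fovy': 46.25938837605026, 'cx': 255.7731526426657, 'cy': 189.5884057668407, 'xyz': array([161.8734824 , 877.62286123, 958.50797037]), 'orientation': array([-0.19236021, -0.07349748,  0.38340134,  0.90033276])}
top {'fovy': 51.30696972595958, 'cx': 260.19842048436806, 'cy': 193.12168833647888, 'xyz': array([ 324.98702228,   44.19367867, 1198.03730375]), 'orientation': array([-0.69878433, -0.06268295,  0.06564332,  0.70955074])}
wrist {'fovy': 71.86432398203814, 'cx': 254.49890854444175, 'cy': 188.76792258128899, 'mount': array([[ 2.48842106e-04,  9.68972344e-01,  2.47169041e-01,
         7.04457992e+01],
       [ 9.99999711e-01, -6.36047000e-05, -7.57420258e-04,
         4.06350526e-01],
       [-7.18198170e-04,  2.47169158e-01, -9.68972080e-01,
        -1.60338716e+02],
       [ 0.00000000e+00,  0.00000000e+00,  0.00000000e+00,
         1.00000000e+00]])}
```

View pics/side0.png

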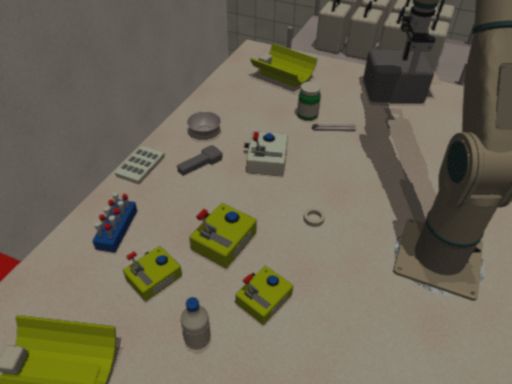

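View pics/top0.png

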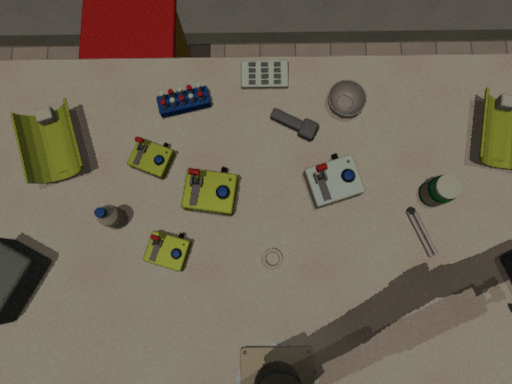

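View pics/wrist0.png

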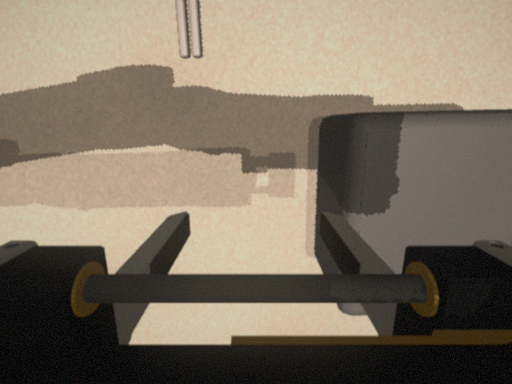

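Candidates for the button (top view): lime boxes at (210,191) (largest), (151,158), (168,250); white box at (334,181), blue rack (184,100) and the blue-capped bottle (101,213). I choose the box at (210,191), with its button at (223,192) and red handle at (194,172). Next I'll measure and take a close crop.

```bash
cat > h.py <<'E'
from rig import *
import numpy as np, cv2
from scipy.spatial.transform import Rotation as R
def cam(n,st=None):
    c=get_calibration(n); f=192/np.tan(np.radians(c['fovy']/2))
    if 'mount' in c:
        q=st['tcp_rot'];Rt=R.from_quat(np.r_[q[1:],q[0]]).as_matrix()
        M=c['mount'];return f,c['cx'],c['cy'],st['position']+Rt@M[:3,3],Rt@M[:3,:3]
    q=c['orientation'];return f,c['cx'],c['cy'],c['xyz'],R.from_quat(np.r_[q[1:],q[0]]).as_matrix()
def ray(C,p):
    f,cx,cy,o,A=C; d=A@np.array([(p[0]-cx)/f,-(p[1]-cy)/f,-1.]);return o,d/np.linalg.norm(d)
def onz(C,p,z):
    o,d=ray(C,p);return o+d*(z-o[2])/d[2]
def two(C1,p1,C2,p2):
    o1,d1=ray(C1,p1);o2,d2=ray(C2,p2)
    t=np.linalg.lstsq(np.c_[d1,-d2],o2-o1,rcond=None)[0]
    a,b=o1+t[0]*d1,o2+t[1]*d2
    return (a+b)/2,np.linalg.norm(a-b)
def proj(C,P):
    f,cx,cy,o,A=C;q=A.T@(np.asarray(P,float)-o);return np.array([cx-f*q[0]/q[2],cy+f*q[1]/q[2]])
def blobs(im,col,amin=20):
    h=cv2.cvtColor(im,cv2.COLOR_RGB2HSV);H,S,V=[h[...,i].astype(int) for i in range(3)]
    if col=='blue': m=(H>95)&(H<125)&(S>140)&(V>50)
    if col=='red': m=((H<6)|(H>174))&(S>170)&(V>90)
    if col=='lime': m=(H>25)&(H<40)&(S>170)&(V>60)
    n,l,s,c=cv2.connectedComponentsWithStats(m.astype(np.uint8))
    return [(s[i][:4].tolist(),int(s[i][4]),c[i].round(1).tolist()) for i in range(1,n) if s[i][4]>=amin]
E
python3 - <<'E'
from h import *
for n in ['top','side']:
    im=cv2.imread(f'pics/{n}0.png')[:,:,::-1]; C=cam(n)
    for col,z in (('blue',72),('red',124),('lime',50)):
        for b in blobs(im,col): print(n,col,b,onz(C,b[2],z).round(0)[:2])
a=cv2.imread('pics/top0.png')[150:230,165:255];b=cv2.imread('pics/side0.png')[190:270,180:270]
cv2.imwrite('pics/crop0.png',cv2.resize(np.hstack([a,b]),None,fx=4.4,fy=4.4,interpolation=cv2.INTER_CUBIC))
E
```

```text
top blue ([157, 86, 53, 28], 464, [183.9, 101.7]) [813. 261.]
top blue ([155, 156, 7, 7], 43, [158.1, 159.1]) [637. 333.]
top blue ([344, 170, 10, 10], 81, [348.4, 174.6]) [ 582. -218.]
top blue ([217, 187, 11, 10], 83, [222.2, 191.3]) [539. 147.]
top blue ([95, 208, 10, 9], 70, [99.5, 212.0]) [484. 494.]
top blue ([172, 250, 8, 8], 48, [175.5, 253.3]) [365. 276.]
top red ([79, 0, 95, 59], 5359, [126.7, 28.6]) [1022.  425.]
top red ([135, 137, 7, 5], 23, [138.0, 139.1]) [681. 378.]
top red ([317, 164, 10, 6], 45, [321.5, 166.6]) [ 594. -133.]
top red ([189, 169, 10, 6], 45, [193.5, 171.2]) [587. 221.]
top red ([151, 235, 7, 5], 25, [154.0, 237.0]) [407. 324.]
top lime ([61, 105, 7, 15], 41, [64.2, 111.6]) [796. 627.]
top lime ([20, 116, 22, 32], 259, [29.7, 130.5]) [737. 726.]
top lime ([484, 119, 8, 20], 36, [486.6, 126.7]) [ 729. -648.]
top lime ([67, 129, 6, 16], 32, [69.7, 137.5]) [714. 605.]
top lime ([28, 143, 19, 34], 196, [37.4, 158.6]) [650. 696.]
top lime ([72, 149, 10, 20], 53, [76.4, 160.1]) [643. 580.]
top lime ([481, 154, 7, 11], 36, [484.2, 158.6]) [ 630. -629.]
top li
[... 290 characters left out ...]
 [630. 353.]
side blue ([268, 276, 10, 8], 56, [272.4, 279.7]) [360. 296.]
side blue ([187, 298, 11, 13], 117, [192.1, 304.0]) [500. 430.]
side red ([198, 210, 9, 8], 39, [202.1, 213.4]) [586. 219.]
side red ([0, 253, 20, 28], 288, [6.2, 264.7]) [911. 540.]
side red ([128, 252, 8, 7], 28, [131.2, 255.1]) [672. 402.]
side red ([244, 275, 8, 7], 30, [247.9, 278.1]) [400. 349.]
side lime ([252, 44, 64, 39], 1066, [290.9, 62.6]) [ 699. -736.]
side lime ([190, 204, 66, 63], 1661, [223.5, 232.8]) [539. 198.]
side lime ([124, 247, 57, 53], 1168, [153.2, 271.6]) [639. 380.]
side lime ([237, 267, 55, 57], 1243, [265.2, 292.6]) [367. 322.]
side lime ([0, 316, 116, 68], 5956, [63.1, 352.2]) [698. 631.]
```

View pics/crop0.png

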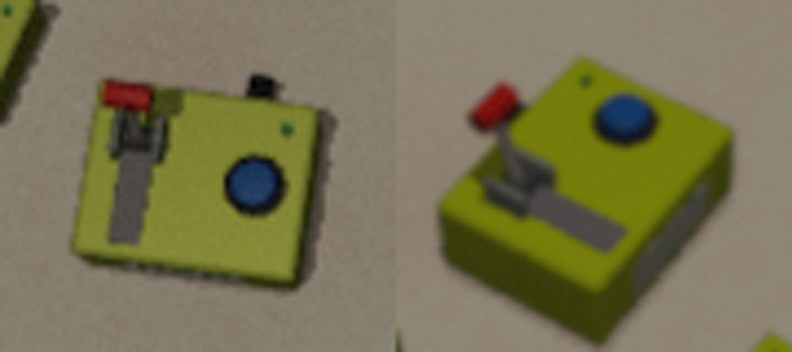

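The crop confirms it: the largest lime box, with its blue button on the right and its red-handled lever up at the left. Now I'll move there, shut, for a close look.

Call:
carry_out(
  hand=-1,
  steps=[
    [0,0,3.5,0],
    [0.5,1,7,3],
    [2,4.5,8,8],
    [3.5,8,8,13],
    [5,11.5,8,18],
    [6.5,15,8,23],
    [8,18.5,8,28],
    [9.5,22,8,33],
    [11,25.5,8,38],
    [12.5,29,8,43],
    [14,32.5,8,48],
    [15.5,36,8,53],
  ],
)

```text
clock: 1.15
position: [395.4, -241.7, 303.8]
tcp_rot: [-0.0, 0.794, 0.608, -0.001]
ft_force: [0.5, -1.1, -0.5]
width: 17.8
```

Call:
carry_out(
  steps=[
    [1.5,3.5,0,1],
    [3,7,0,2],
    [4.5,10.5,0,3],
    [6,14,0,4],
    [7.5,17.5,0,4],
    [9,21,0,4],
    [10.5,24.5,0,4],
    [12,28,0,4],
    [13.5,31.5,0,4],
    [15,34,0,4],
    [15,34,0,4],
    [15,34,0,4],
  ],
)

```text
clock: 2.15
position: [545.3, 99.9, 303.2]
tcp_rot: [-0.001, 0.771, 0.637, -0.001]
ft_force: [-0.6, -1.0, 0.1]
width: 0.4
```

Run:
```python
from h import *
s=get_state(); im=get_image('wrist'); cv2.imwrite('pics/wrist1.png',im[:,:,::-1])
C=cam('wrist',s); print(s['position'],s['tcp_rot'],s['clock'],s['ft_force'],s['width'])
for col,z in (('blue',72),('red',124),('lime',50)):
    for b in blobs(im,col,100): print(col,b,onz(C,b[2],z).round(1)[:2])
```

```text
[545.25825962  99.85060456 303.22848876] [-0.00093598  0.77094789  0.63689694 -0.00087179] 2.15 [-0.56668447 -1.02341187  0.0587622 ] 0.4220969124872374
blue ([408, 0, 59, 74], 1859, [434.1, 34.6]) [812.3 233.5]
blue ([102, 61, 14, 16], 166, [108.3, 68.7]) [374.  275.2]
blue ([237, 131, 18, 18], 144, [246.4, 140.3]) [540.7 144.9]
red ([106, 0, 9, 22], 167, [110.1, 10.5]) [420.1 318.9]
red ([468, 8, 12, 12], 112, [473.7, 13.4]) [822.9 238.3]
red ([451, 40, 13, 12], 119, [457.2, 45.3]) [804.6 208.6]
red ([263, 60, 14, 26], 324, [269.3, 72.7]) [585.4 220.7]
lime ([80, 1, 73, 92], 4163, [114.6, 49.8]) [380.5 303.2]
lime ([261, 0, 61, 14], 464, [299.0, 4.3]) [646.3 309.7]
lime ([201, 56, 85, 106], 6020, [243.6, 112.7]) [543.6 184.3]
```

View pics/wrist1.png

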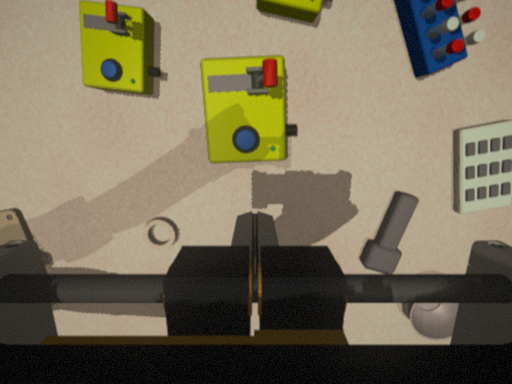

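The wrist picture shows the lime box with its button at (246,140) and red handle at (269,73). The three views agree on the button at about (539,147) and the handle at about (586,220), so the box is turned by about -9.5°.

Call:
carry_out(
  steps=[
    [0,2.5,-2,1],
    [-0.6,4.7,-4.5,1.4],
    [-0.6,4.7,-8,1.4],
    [-0.6,4.7,-11.5,1.4],
    [-0.6,4.7,-15,1.4],
    [-0.6,4.7,-17.5,1.4],
    [-0.6,4.7,-19,1.4],
    [-0.6,4.7,-20,1.4],
    [-0.6,4.7,-20.3,1.4],
    [-0.6,4.7,-20.3,1.4],
  ],
)

```text
clock: 3.03
position: [538.9, 143.7, 100.2]
tcp_rot: [-0.0, 0.764, 0.645, -0.002]
ft_force: [-0.5, 0.8, 0.0]
width: 0.6
```

Run:
```python
from h import *
s=get_state(); im=get_image('wrist')
print(s['position'],s['ft_force'])
b=get_image('side')[150:270,160:300]
cv2.imwrite('pics/p2.png',np.hstack([cv2.resize(im,(400,300)),cv2.resize(b,(350,300))])[:,:,::-1])
```

```text
[538.8960752  143.7084114  100.20080243] [-0.47314116  0.84941217  0.04360635]
```

View pics/p2.png

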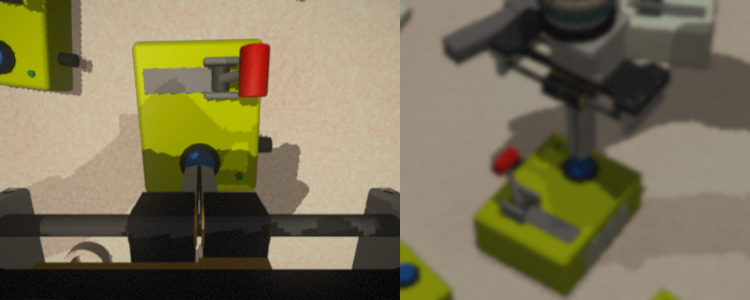

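The wrist view shows the tips over the button's near edge (3 mm short in y). I'll correct by +0.4 cm in y and press.

Call:
carry_out(
  steps=[
    [0,0.4,0,0],
    [0,0.4,-0.4,0],
    [0,0.4,-0.8,0],
    [0,0.4,-1.1,0],
    [0,0.4,-1.3,0],
    [0,0.4,-1.4,0],
    [0,0.4,-1.45,0],
    [0,0.4,-1.45,0],
  ],
)

```text
clock: 3.8
position: [539.9, 148.8, 86.9]
tcp_rot: [-0.0, 0.764, 0.645, -0.0]
ft_force: [-0.2, 1.6, 2.2]
width: 0.1
```

Run:
```python
from h import *
s=get_state(); im=get_image('wrist')
print(s['position'],s['ft_force'])
b=get_image('side')[150:270,160:300]
cv2.imwrite('pics/p3.png',np.hstack([cv2.resize(im,(400,300)),cv2.resize(b,(350,300))])[:,:,::-1])
```

```text
[539.91389725 148.76550692  86.86419808] [-0.24143514  1.55519413  2.18745173]
```

View pics/p3.png

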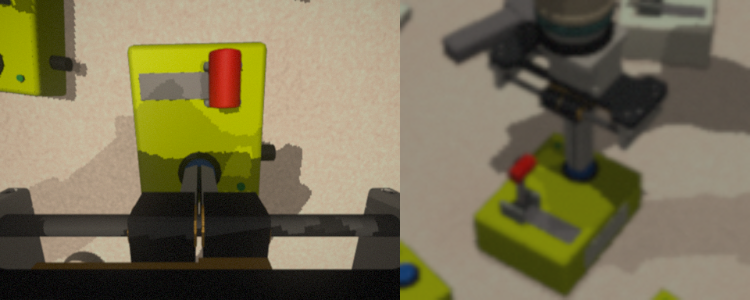

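The handle has moved forward and the lever is tipping. I'll hold the button with slightly more travel while it falls.

Call:
carry_out(
  steps=[
    [0,0,-0.1,0],
    [0,0,-0.1,0],
    [0,0,-0.1,0],
    [0,0,-0.1,0],
    [0,0,-0.1,0],
    [0,0,-0.1,0],
    [0,0,-0.1,0],
    [0,0,-0.1,0],
    [0,0,-0.1,0],
    [0,0,-0.1,0],
  ],
)

```text
clock: 4.73
position: [539.9, 148.8, 86.0]
tcp_rot: [-0.0, 0.764, 0.645, -0.0]
ft_force: [0.0, -0.4, 2.3]
width: 0.5
```

Run:
```python
from h import *
s=get_state(); im=get_image('wrist')
print(s['position'],s['ft_force'])
b=get_image('side')[150:270,160:300]
cv2.imwrite('pics/p4.png',np.hstack([cv2.resize(im,(400,300)),cv2.resize(b,(350,300))])[:,:,::-1])
C=cam('wrist',s)
for b in blobs(im,'red',100): print(b,onz(C,b[2],96))
```

```text
[539.90756611 148.7509369   85.9790528 ] [ 0.01947581 -0.36764029  2.34382844]
([176, 78, 31, 58], 1396, [190.2, 104.6]) [518.25969188 232.81198001  96.        ]
```

View pics/p4.png

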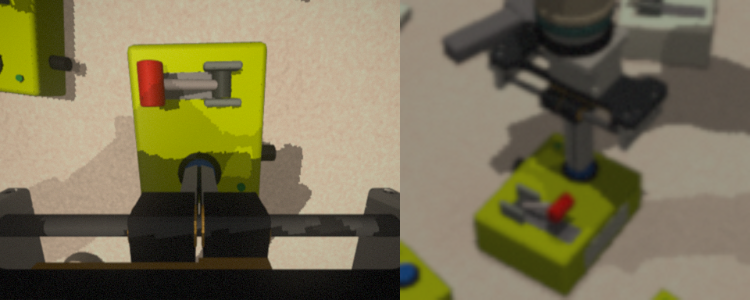

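The lever has dropped, with the handle at (190,105) in the wrist picture, about (519,232), as predicted. Now I'll retract, go round to its front side and come down there.

Call:
carry_out(
  steps=[
    [0,0,1.5,0],
    [0,0,4.5,0],
    [-1.5,1.5,7,0],
    [-3.5,4,8,0],
    [-5.3,6.5,8,0],
    [-5.6,8.5,8,0],
    [-5.6,8.8,7,0],
    [-5.6,8.8,4.5,0],
    [-5.6,8.8,2.5,0],
    [-5.6,8.8,1.5,0],
    [-5.6,8.8,1.3,0],
    [-5.6,8.8,1.3,0],
  ],
)

```text
clock: 5.83
position: [483.7, 235.8, 98.0]
tcp_rot: [-0.0, 0.764, 0.645, -0.001]
ft_force: [-0.2, -1.0, 0.1]
width: 0.6
```

Run:
```python
from h import *
s=get_state(); im=get_image('wrist')
print(s['position'],s['ft_force'])
b=get_image('side')[150:270,160:300];t=get_image('top')[140:230,160:265]
cv2.imwrite('pics/p5.png',np.hstack([cv2.resize(im,(266,250)),cv2.resize(b,(267,250)),cv2.resize(t,(267,250))])[:,:,::-1])
```

```text
[483.6818726  235.78647876  98.02593986] [-0.23801691 -1.01385858  0.10979804]
```

View pics/p5.png

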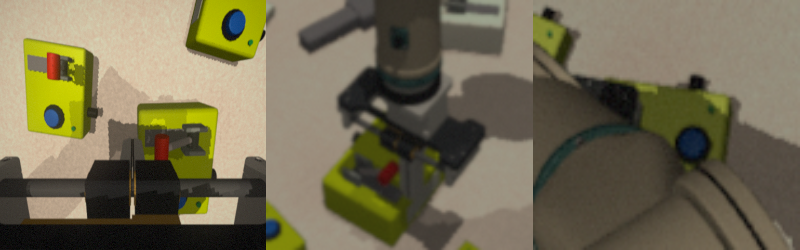

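The fingers stand on the low side of the dropped handle, in line with it. I'll push along the box's +x, rising gently.

Call:
carry_out(
  steps=[
    [0.6,-0.1,0,0],
    [1.2,-0.2,0,0],
    [1.8,-0.3,0,0],
    [2.4,-0.4,0.2,0],
    [3.0,-0.5,0.5,0],
    [3.5,-0.6,0.8,0],
    [4.0,-0.7,1.1,0],
    [4.5,-0.75,1.4,0],
    [5.0,-0.8,1.7,0],
    [5.4,-0.9,1.9,0],
    [5.7,-0.95,2.0,0],
    [5.7,-0.95,2.0,0],
  ],
)

```text
clock: 6.98
position: [543.8, 227.1, 120.6]
tcp_rot: [0.001, 0.765, 0.644, 0.002]
ft_force: [0.5, 0.0, 0.5]
width: 0.7
```

Run:
```python
from h import *
s=get_state(); im=get_image('wrist')
print(s['position'],s['ft_force'])
b=get_image('side')[150:270,160:300]
cv2.imwrite('pics/p6.png',np.hstack([cv2.resize(im,(400,300)),cv2.resize(b,(350,300))])[:,:,::-1])
```

```text
[543.76221165 227.05789684 120.58945152] [0.53125149 0.02960878 0.49746552]
```

View pics/p6.png

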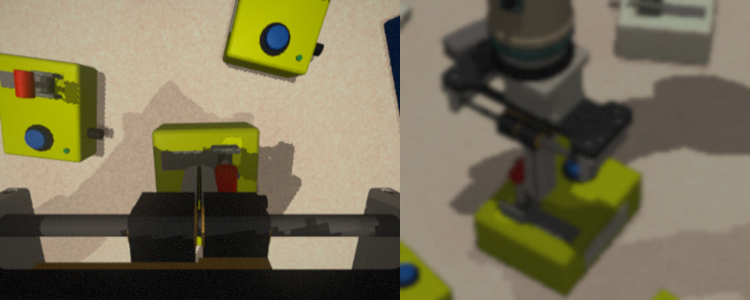

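The handle is close to vertical ahead of the fingers. I'll continue slowly past it.

Call:
carry_out(
  steps=[
    [0.3,-0.05,0,0],
    [0.6,-0.1,0,0],
    [0.8,-0.13,0,0],
    [1.0,-0.16,0,0],
    [1.2,-0.2,0,0],
    [1.4,-0.23,0,0],
    [1.6,-0.26,0,0],
    [1.6,-0.26,0,0],
    [1.6,-0.26,0,0],
    [1.6,-0.26,0,0],
  ],
)

```text
clock: 7.92
position: [559.1, 224.0, 119.9]
tcp_rot: [0.001, 0.765, 0.644, 0.001]
ft_force: [-0.7, -0.4, -0.2]
width: 0.6
```

Run:
```python
from h import *
s=get_state(); im=get_image('wrist')
print(s['position'],s['ft_force'])
b=get_image('side')[150:270,160:300]
cv2.imwrite('pics/p7.png',np.hstack([cv2.resize(im,(400,300)),cv2.resize(b,(350,300))])[:,:,::-1])
```

```text
[559.1271489  223.95918598 119.91698754] [-0.74128656 -0.42863668 -0.20113997]
```

View pics/p7.png

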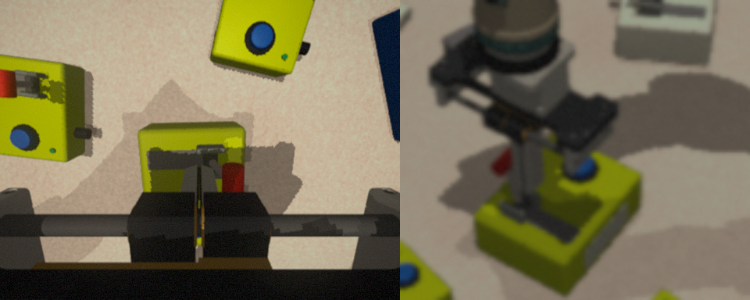

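There is now a gap between fingers and handle, and the lever leans back. I'll withdraw along -x, then up.

Call:
carry_out(
  steps=[
    [-0.5,0.1,0,0],
    [-1.5,0.25,0,0],
    [-3,0.5,0,0],
    [-5,0.8,0,0],
    [-7,1.1,1,0],
    [-9,1.2,4,0],
    [-9,-1,7,0],
    [-9,-4,10,0],
    [-9,-7,13,0],
    [-9,-10,15,0],
    [-9,-12,15,0],
    [-9,-12,15,0],
  ],
)

```text
clock: 9.02
position: [468.9, 99.3, 271.1]
tcp_rot: [0.003, 0.767, 0.642, 0.001]
ft_force: [-0.3, 0.1, -0.8]
width: 0.1
```

Run:
```python
from h import *
s=get_state(); im=get_image('wrist')
print(s['position'],s['ft_force'],s['clock'])
C=cam('wrist',s)
for c,z in(('red',124),('blue',72)):
  for b in blobs(im,c,60): print(c,b,onz(C,b[2],z).round(1))
b=get_image('side')
for x in blobs(b,'red'): print('side',x,onz(cam('side'),x[2],124).round(1))
cv2.imwrite('pics/p8.png',np.hstack([cv2.resize(im,(400,300)),cv2.resize(b[110:270,160:330],(350,300))])[:,:,::-1])
```

```text
[468.85458613  99.25524449 271.05562268] [-0.33115136  0.13757128 -0.84293869] 9.0167
red ([335, 36, 17, 31], 470, [342.8, 51.1]) [586.  222.5 124. ]
red ([365, 319, 16, 20], 183, [373.6, 328.9]) [ 595.  -136.5  124. ]
blue ([487, 0, 25, 60], 983, [500.0, 26.3]) [794.8 225.4  72. ]
blue ([143, 40, 17, 19], 233, [150.6, 48.5]) [371.1 275.9  72. ]
blue ([290, 118, 21, 22], 349, [299.9, 128.6]) [539.1 148.1  72. ]
blue ([348, 337, 16, 8], 95, [355.6, 341.3]) [ 583.7 -207.5   72. ]
side ([198, 210, 9, 8], 44, [202.2, 213.6]) [585.6 219.1 124. ]
side ([0, 253, 20, 28], 289, [6.2, 264.7]) [911.1 540.4 124. ]
side ([128, 252, 8, 7], 29, [131.2, 255.2]) [671.5 402.2 124. ]
side ([244, 275, 8, 8], 33, [247.7, 278.3]) [400.1 349.3 124. ]
```

View pics/p8.png

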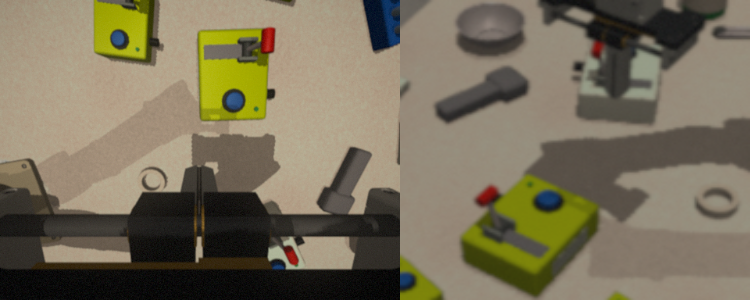

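The lever is back exactly where it started: in the side view the handle is at (202.2,213.6), against (202.1,213.4) at first. The button is free, and the white lever is up at its old place, (595,-137). The arm touches nothing.

```bash
python3 -c "
from rig import *
print(hand_in())"
```

```text
the job is handed in; nothing more can be done
None
```

I did the trip test on the largest lime-green box and handed the job in at about 9 s on the robot's clock. The hand-in gave no verdict.

- **Press:** I pressed the blue button with the shut fingers. The tool went about 5 mm past first contact at about 2 N, and the camera showed the lever dropped all the way.
- **Lift:** I pushed the handle from its low side until it was past vertical. It fell back on its own, and I withdrew.
- **Last checks:**
    - The lime handle is back within 0.2 px of its starting position in the side view.
    - The lime button is clear of the fingers. I judged that it had come up only from the picture.
    - The white handle is where it was, to within about 4 mm. The arm went nowhere near its button.
    - The arm is clear of everything, with under 1 N on the wrist.

**Disagreements:** The views differed by up to about 5 mm on the lime button's position. The first approach stopped 3 mm short in y, and I corrected that before pressing.

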